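# Bolt the test jig's cover shut past its spring safety catch

## Robot

A 6-joint arm with a two-finger parallel gripper is mounted at the origin on a cart in front of the work surface, level with it; the furniture and walls round the work are solid. World frame = base frame: x ahead of the robot, y to its left, z up, the work surface at z = 0. Lengths are in m, angles in degrees, forces in N, time in s.
With the tool pointing down it reaches from about 0.35 to 0.875 m from the base axis. Payload 4.2 kg.
Tool frame: the origin (TCP) lies midway between the tips of the shut fingers; the grasp point (between the pads) lies 19 mm behind it; z points along the fingers, y is the line along which they close (so a half turn about z gives the same grasp; the last joint's range is limited). The gripper opens to 87 mm and grips with 3 to 60 N. Pads are 19 mm wide; open, the fingers measure 117 mm over their backs; the gripper's body (75 mm by 190 mm) begins 51 mm behind the grasp point.
Start: joints at [90.333, 22.042, 0.453, 0, -68.411, -14.817], TCP at [0.156, 0.605, 0.223] pointing down, gripper open.
Joint ranges: [-179.83, 179.83], [-69.29, 118.12], [-61.27, 80.66], [-181.25, 117.63], [-171.15, -9.14], [-177.46, 177.46]. Speed limits (degrees/s): [159.86, 159.86, 180, 180, 180, 180].

## Interface

Orientations are given as a 3x3 rotation matrix whose columns are the frame's x, y, z axes.
In Python, from station import sense, capture, camera_params, finish_job gives the robot as it stands.
- The arm moves only by the tool drive_tool, never from a script. Its argument "rows" is a list of rows, each an object of numbers: "tx", "ty", "tz": the shift along the tool's x, y, z in cm; "ax", "ay", "az": the turn, a rotation vector about the tool's x, y, z in rad; "claw": the finger opening in cm, from 0 to 8.7. In form: [{"tx": .., "ty": .., "tz": .., "ax": .., "ay": .., "az": .., "claw": ..}, ...]. A call has 1 to 10 rows; each row shifts and turns the commanded pose from where the row before left it, along the tool's axes as they then stand; what a row does not reach is not made up. A row lasts 1/12 s, in which the tool goes at most 41.7 mm and 7.16 degrees, less where a joint would pass 70% of its speed; a pose out of reach is approached as far as the arm can. A call with a gripper value outside its range is refused whole. The fingers move at their own pace and stop on an object; the grip force is fixed at half the most. Time passes only in rows, so rows that do not move let the fingers close. It gives the time, the measured TCP pose, the force, the opening and the grip force at its end, in the units of the state.
- sense(): the state, without advancing time (a new reading comes with each control period).
- capture(name): name is "scene" or "top" or "wrist"; returns (picture, depth): 384x512x3 uint8, red, green, blue; 384x512 float32, m along the optical axis (not along the pixel's ray), 0 where there is no reading.
- camera_params(name): a dict with "intrinsics" (3x3 intrinsics, pixels), "R" (3x3) and "t" (3): a world point X has camera coordinates R X + t; the wrist camera has in their place "tool_from_camera" (4x4, takes a point from camera to tool coordinates, whose origin is the TCP and whose axes are the flange's). Camera axes: x right, y down, z forward; pixel columns grow to the right and rows downward; lengths in m; the calibration is good to about 2 mm. A picture is of the moment at which its call begins: read the wrist's pose just before it. camera_params takes no time and is no camera call.
- finish_job(): hands the job in; it is judged then, once.
The state is a dict: "time_s": time; "joints": joint angles; "joint_velocities": joint speeds; "effort": joint torques, N m; "tcp_pos": TCP position; "ee_rot": TCP orientation; "wrist_force": force on the tool from outside, world axes, zero at the start; "moment": the same for the moment, N m; "gripper_width": opening from 0.0 (shut) to 1.0 (fully open); "gripper_force": force on a finger pad.
Only numpy, scipy, OpenCV 4.12 (cv2) and the standard library are available. Lean on these libraries where they do the work, as an engineer would, in place of code of your own. Each camera call takes 0.05 s, during which the arm holds its last target. There are 200 camera calls.

## Task

Bolt the clear cover of the grey test jig shut: with one fingertip hold the yellow spring safety catch down, and while you hold it there push the red bolt tab with the other finger, away from its start and through the staple, until it is fully home. Then let go, so that the catch springs up behind the bolt and locks it. Do not grip or lift anything, and leave the heat sink, the jar, the transformer and the battery beside the jig where they stand.

Things in the scene. Friction and masses are not known exactly. Their poses are not given: they have to be found in the camera images.
- jig: grey test jig fixed to the bench, 180 (x) x 240 (y) x 30 mm, deck at 30 mm height. Origin: centre of the underside. x points to its rear, y is the way the bolt slides home (left, seen from the jig's front), z up. A clear cover (x 30 to 90 mm, top 68 mm high) shuts over a circuit board; in front of it stands the red bolt tab, and the yellow catch bar lies along y near the front edge.
- staple (a point): middle of the steel wire staple on the cover, which the bolt enters at the end of its slide; x -9, y 94, z 41 mm in the jig's frame; the staple spans x -22 to 30 mm, 56 mm high. Between tab and staple the bolt runs in two dark guide blocks (jig x -24 to 6, y 20 to 64 mm, 48 mm high). All of this is open from above.
- catch (a joint): spring safety catch, m: 0 up (at rest), grows as it is pressed straight down, stop at 0.014. It springs up by itself: about 3 N to start it, 7 N at the stop. Its dark tooth blocks the bolt's lug until it is more than 0.006 down. Once the bolt is home the tooth comes up behind it.
- catch_pad (a point): centre of the top of the catch's yellow bar; moves with the catch; axes as the jig's. The flat top is 24 mm wide (x) and 100 mm long (y), 55 mm above the bench when up; a finger may slide along it as it presses. With the catch up this point lies at x -65, y -45, z 55 mm in the jig's frame.
- bolt (a joint): steel bolt with the red tab, m: 0 to 0.003 at the start (unbolted), grows as the bolt slides along the jig's +y, stop at 0.042 (home). With the catch up it is blocked at 0.004. Above 0.038 it has passed the tooth and the catch can spring up behind it. Friction about 2 N; it stays where it is left.
- bolt_face (a point): centre of the pushed face of the red tab (it looks along jig -y); moves with the bolt; axes as the jig's. Tab 24 mm wide (x), 8 mm thick (to +y of this point), top 18 mm above this point. The lug below is flush with this face. At bolt 0: x -9, y -55, z 60 mm in the jig's frame. The deck on its -y side is free down to 34 mm height, as is the gap of 32 mm between bar and tab but for the lug (44 mm high).
- heat_sink: bystander beside the jig: black finned heat sink, 25 x 40 x 22 mm; origin at the centre of its underside
- tip_tinner: bystander beside the jig: small white jar with a dark grey lid, 30 mm across, 22 mm high; origin at the centre of its underside
- transformer: bystander beside the jig: small open transformer, grey laminations with a yellow coil, 52 x 42 x 36 mm; origin at the centre of its underside
- block_battery: bystander beside the jig: upright block battery, 18 x 26 x 49 mm; origin at the centre of its underside

How it is judged (in metres and radians):
On the way, in this order (a step that is already met when the one before it is completed fails the run):
1. a finger holds the catch down, the bolt still where it began (value of joint catch above 0.006 m and contact force between the fingers and catch above 0.5 N and value of joint bolt below 0.01 m), for 0.1 s.
2. with the catch still held down by a finger, a finger pushes the bolt through the middle of its travel (value of joint catch above 0.005 m and contact force between the fingers and catch above 0.5 N and contact force between the fingers and bolt above 0.2 N and value of joint bolt between 0.014 and 0.034 m), for 0.02 s.
At the end, for the whole second after the job is handed in: The bolt stands still at home (joint above 0.037, under 5 mm/s), the catch has sprung up behind it (joint below 0.002), and the four bystanders stand within 15 mm of where they began (value of joint bolt above 0.037 m and value of joint catch below 0.002 m and velocity of joint bolt between -0.005 and 0.005 m/s and distance of each of heat_sink, tip_tinner, transformer, block_battery from where it was at the start of the episode below 0.015 m); the robot touches nothing.
It fails at once if a bystander was shifted, lifted or carried more than 15 mm (distance of any of heat_sink, tip_tinner, transformer, block_battery from where it was at the start of the episode above 0.015 m).
It also fails if it takes over 29 s, if anything falls off the work surface, if the arm or the gripper's body presses on something with over 40 N, if the wrist force passes 120 N, or if a joint passes its speed limit or range.

## Working session

There is one attempt and no reset: what is moved stays moved. The work goes in short steps, Python scripts to look and compute and a tool call to move; the robot and the scene stay as the last step left them, time stands still between calls to the robot, and variables do not carry over. Pictures are saved under pics/ and viewed, at most 10 in all, crops included, and the job is handed in when it is done.

Besides the shell and the picture viewer there is one more tool, called after "Emit:" as a command line: name --argument value ..., lists and objects as JSON in quotes. drive_tool: Moves the arm, as the interface text tells. Its arguments: {"type":"object","properties":{"rows":{"type":"array"}},"required":["rows"]}

```bash
mkdir -p pics
cat > h.py <<'E'
import numpy as np, cv2
from station import sense, capture, camera_params, finish_job
def world(name,dep,s=None):
    p=camera_params(name);K=np.array(p['intrinsics'])
    h,w=dep.shape;u,v=np.meshgrid(np.arange(w),np.arange(h))
    c=np.stack([(u-K[0,2])/K[0,0]*dep,(v-K[1,2])/K[1,1]*dep,dep],-1)
    if 'R' in p: return (c-np.array(p['t']))@np.array(p['R'])
    T=np.array(p['tool_from_camera']);t=c@T[:3,:3].T+T[:3,3]
    return t@np.array(s['ee_rot']).T+np.array(s['tcp_pos'])
E
python3 - <<'E'
from h import *
s=sense();print(s['tcp_pos'],np.round(s['ee_rot'],3),s['time_s'],s['gripper_width'])
for n in ['top','scene']:
    im,d=capture(n);cv2.imwrite(f'pics/{n}0.png',im[...,::-1]);np.savez(f'{n}0.npz',im=im,d=d)
E
```

```text
[0.1561477  0.604546   0.22144305] [[ 0.968 -0.25  -0.   ]
 [-0.25  -0.968 -0.002]
 [ 0.     0.002 -1.   ]] 0.0 0.9975640728376173
```

View pics/top0.png

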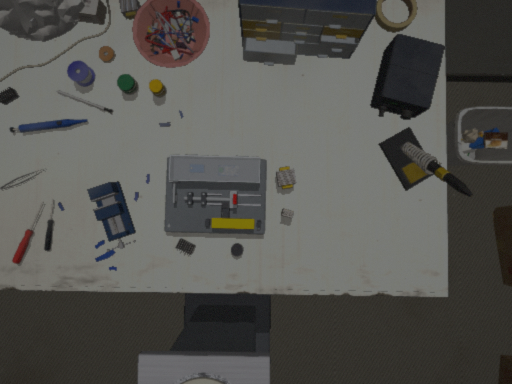

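View pics/scene0.png

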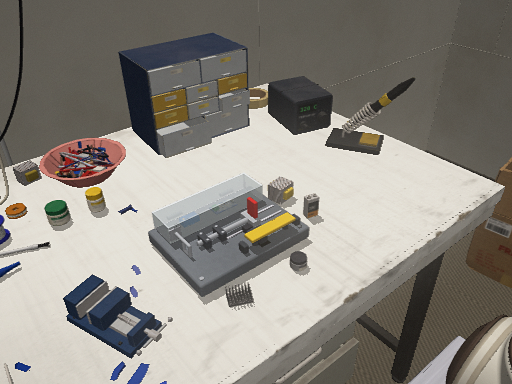

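The top view shows the jig near (215,195), with the yellow bar at (232,224), the red tab at (235,199), the heat sink at (186,246), the jar at (237,250), the transformer at (286,178) and the battery at (287,215). Next I measure them.

Run:
```python
from h import *
for n in ['top','scene']:
    z=np.load(n+'0.npz');im,d=z['im'],z['d'];W=world(n,d)
    hsv=cv2.cvtColor(im,cv2.COLOR_RGB2HSV);H,S,V=cv2.split(hsv)
    roi=np.zeros(d.shape,bool)
    if n=='top': roi[150:260,160:300]=1
    else: roi[180:300,140:330]=1
    for c,m in dict(yel=(abs(H.astype(int)-27)<6)&(S>180),red=((H<6)|(H>174))&(S>150)).items():
        m=(m&roi).astype(np.uint8);k,l,st,ce=cv2.connectedComponentsWithStats(m)
        for i in range(1,k):
            if st[i,4]<15: continue
            P=W[(l==i)&(d>0)];zt=np.percentile(P[:,2],90);T=P[P[:,2]>zt-.006]
            r=cv2.minAreaRect((T[:,:2]*1000).astype(np.float32))
            print(n,c,st[i],P.mean(0).round(4),'top',T.mean(0).round(4),zt.round(4),r)
    if n=='top':
        Z=W[...,2]
        m=(roi&(Z>.02)&(Z<.042)).astype(np.uint8)
        m=(roi&(Z>.012)).astype(np.uint8);k,l,st,ce=cv2.connectedComponentsWithStats(m)
        for i in range(1,k):
            if st[i,4]<15: continue
            P=W[l==i];print('obj',st[i],P.mean(0).round(3),P[:,2].max().round(3),cv2.minAreaRect((P[:,:2]*1000).astype(np.float32)))
        print('mm/px',(W[200,210]-W[200,200]),(W[210,200]-W[200,200]))
p=camera_params('wrist');print(np.round(p['tool_from_camera'],3))
```

```text
top yel [283 185   9   3  20] [ 0.5584 -0.1957  0.0278] top [ 0.5584 -0.1957  0.0278] 0.03 ((558.5838623046875, -195.66233825683594), (4.903984546661377, 19.467226028442383), 2.143547773361206)
top yel [212 218  42  11 420] [ 0.469  -0.0686  0.0548] top [ 0.469  -0.0685  0.0548] 0.0567 ((468.91748046875, -68.69391632080078), (95.27381896972656, 23.06135368347168), 89.9374771118164)
top red [233 194   4  10  38] [ 0.5244 -0.0738  0.0767] top [ 0.5248 -0.0731  0.0778] 0.0797 ((525.0791625976562, -73.60948181152344), (20.354890823364258, 6.689969539642334), 0.5940554141998291)
obj [ 165  155  102   80 7731] [ 0.535 -0.027  0.048] 0.924 ((536.284423828125, -24.26050567626953), (240.39776611328125, 184.3969268798828), 89.45779418945312)
obj [276 166  20  23 351] [ 0.579 -0.191  0.036] 0.924 ((546.9300537109375, -178.11865234375), (52.53282928466797, 124.83179473876953), 66.70319366455078)
obj [281 209  13   9  85] [ 0.494 -0.195  0.055] 0.924 ((499.8208923339844, -169.70004272460938), (79.0625, 16.58601951599121), 77.91036224365234)
obj [175 239  14  13  64] [0.413 0.056 0.02 ] 0.025 ((41
[... 310 characters left out ...]
05.04779052734375, -77.31663513183594), (26.527326583862305, 26.418560028076172), 2.3971424102783203)
mm/px [ 0.00032854 -0.02382625  0.00204452] [-0.02353786  0.00086387 -0.0092075 ]
scene yel [245 213  50  30 471] [ 0.4679 -0.0629  0.0541] top [ 0.4678 -0.0631  0.0542] 0.0554 ((467.87005615234375, -66.0176010131836), (98.71757507324219, 24.20925521850586), 88.97303009033203)
scene red [247 197  10  21 147] [ 0.5215 -0.0685  0.0632] top [ 0.5235 -0.0696  0.0762] 0.0773 ((523.7914428710938, -70.20262908935547), (7.494380474090576, 23.08152961730957), 86.65998077392578)
[[ 0.    -0.954 -0.298  0.082]
 [ 1.     0.    -0.     0.   ]
 [ 0.    -0.298  0.954 -0.162]
 [ 0.     0.     0.     1.   ]]
```

Emit:
drive_tool --rows '[{"tx":2.52,"ty":2.94,"claw":4.2},{"tx":2.52,"ty":2.94,"claw":4.2},{"tx":2.52,"ty":2.94,"claw":4.2},{"tx":2.52,"ty":2.94,"claw":4.2},{"tx":2.52,"ty":2.94,"claw":4.2},{"tx":2.52,"ty":2.94,"claw":4.2},{"tx":2.52,"ty":2.94,"claw":4.2},{"tx":2.52,"ty":2.94,"claw":4.2},{"tx":2.52,"ty":2.94,"claw":4.2},{"tx":2.52,"ty":2.94,"claw":4.2}]'

```text
invalid input at $.rows[0]: expected keys tx, ty, tz, ax, ay, az, claw
```

Emit:
drive_tool --rows '[{"tx":2.52,"ty":2.94,"claw":4.2},{"tx":2.52,"ty":2.94,"claw":4.2},{"tx":2.52,"ty":2.94,"claw":4.2},{"tx":2.52,"ty":2.94,"claw":4.2},{"tx":2.52,"ty":2.94,"claw":4.2},{"tx":2.52,"ty":2.94,"claw":4.2},{"tx":2.52,"ty":2.94,"claw":4.2},{"tx":2.52,"ty":2.94,"claw":4.2},{"tx":2.52,"ty":2.94,"claw":4.2},{"tx":2.52,"ty":2.94,"claw":4.2}]'

```text
invalid input at $.rows[0]: expected keys tx, ty, tz, ax, ay, az, claw
```

Emit:
drive_tool --rows '[{"az":0.12,"claw":4.2},{"az":0.12,"claw":4.2},{"az":0.12,"claw":4.2},{"az":0.12,"claw":4.2},{"az":0.12,"claw":4.2},{"az":0.12,"claw":4.2},{"az":0.12,"claw":4.2},{"az":0.12,"claw":4.2},{"az":0.12,"claw":4.2},{"az":0.12,"claw":4.2}]'

```text
invalid input at $.rows[0]: expected keys tx, ty, tz, ax, ay, az, claw
```

Emit:
drive_tool --rows '[{"az":0.12,"claw":4.2},{"claw":4.2},{"claw":4.2}]'

```text
invalid input at $.rows[0]: expected keys tx, ty, tz, ax, ay, az, claw
```

All seven keys are required.

Emit:
drive_tool --rows '[{"tx":2.52,"ty":2.94,"tz":0,"ax":0,"ay":0,"az":0,"claw":4.2},{"tx":2.52,"ty":2.94,"tz":0,"ax":0,"ay":0,"az":0,"claw":4.2},{"tx":2.52,"ty":2.94,"tz":0,"ax":0,"ay":0,"az":0,"claw":4.2},{"tx":2.52,"ty":2.94,"tz":0,"ax":0,"ay":0,"az":0,"claw":4.2},{"tx":2.52,"ty":2.94,"tz":0,"ax":0,"ay":0,"az":0,"claw":4.2},{"tx":2.52,"ty":2.94,"tz":0,"ax":0,"ay":0,"az":0,"claw":4.2},{"tx":2.52,"ty":2.94,"tz":0,"ax":0,"ay":0,"az":0,"claw":4.2},{"tx":2.52,"ty":2.94,"tz":0,"ax":0,"ay":0,"az":0,"claw":4.2},{"tx":2.52,"ty":2.94,"tz":0,"ax":0,"ay":0,"az":0,"claw":4.2},{"tx":2.52,"ty":2.94,"tz":0,"ax":0,"ay":0,"az":0,"claw":4.2}]'

```text
time_s: 0.93
tcp_pos: [0.3268, 0.2554, 0.2224]
ee_rot: [[0.968, -0.249, -0.0], [-0.249, -0.968, -0.0], [-0.0, 0.0, -1.0]]
wrist_force: [0.1, -0.4, 0.4]
gripper_width: 0.492
gripper_force: 0.0
```

Emit:
drive_tool --rows '[{"tx":2.52,"ty":2.94,"tz":0,"ax":0,"ay":0,"az":0,"claw":4.2},{"tx":2.52,"ty":2.94,"tz":0,"ax":0,"ay":0,"az":0,"claw":4.2},{"tx":2.52,"ty":2.94,"tz":0,"ax":0,"ay":0,"az":0,"claw":4.2},{"tx":2.52,"ty":2.94,"tz":0,"ax":0,"ay":0,"az":0,"claw":4.2},{"tx":2.52,"ty":2.94,"tz":0,"ax":0,"ay":0,"az":0,"claw":4.2},{"tx":2.52,"ty":2.94,"tz":0,"ax":0,"ay":0,"az":0,"claw":4.2},{"tx":2.52,"ty":2.94,"tz":0,"ax":0,"ay":0,"az":0,"claw":4.2},{"tx":2.52,"ty":2.94,"tz":0,"ax":0,"ay":0,"az":0,"claw":4.2},{"tx":2.52,"ty":2.94,"tz":0,"ax":0,"ay":0,"az":0,"claw":4.2},{"tx":2.52,"ty":2.94,"tz":0,"ax":0,"ay":0,"az":0,"claw":4.2}]'

```text
time_s: 1.77
tcp_pos: [0.4974, -0.0923, 0.2223]
ee_rot: [[0.968, -0.25, -0.001], [-0.25, -0.968, 0.0], [-0.001, -0.0, -1.0]]
wrist_force: [1.3, 0.4, 0.8]
gripper_width: 0.481
gripper_force: 0.0
```

Emit:
drive_tool --rows '[{"tx":0,"ty":0,"tz":0,"ax":0,"ay":0,"az":0.12,"claw":4.2},{"tx":0,"ty":0,"tz":0,"ax":0,"ay":0,"az":0.12,"claw":4.2},{"tx":0,"ty":0,"tz":0,"ax":0,"ay":0,"az":0.12,"claw":4.2},{"tx":0,"ty":0,"tz":0,"ax":0,"ay":0,"az":0.12,"claw":4.2},{"tx":0,"ty":0,"tz":0,"ax":0,"ay":0,"az":0.12,"claw":4.2},{"tx":0,"ty":0,"tz":0,"ax":0,"ay":0,"az":0.12,"claw":4.2},{"tx":0,"ty":0,"tz":0,"ax":0,"ay":0,"az":0.12,"claw":4.2},{"tx":0,"ty":0,"tz":0,"ax":0,"ay":0,"az":0.12,"claw":4.2},{"tx":0,"ty":0,"tz":0,"ax":0,"ay":0,"az":0.12,"claw":4.2},{"tx":0,"ty":0,"tz":0,"ax":0,"ay":0,"az":0.12,"claw":4.2}]'

```text
time_s: 2.6
tcp_pos: [0.4968, -0.0902, 0.2221]
ee_rot: [[0.112, -0.994, -0.001], [-0.994, -0.112, 0.0], [-0.0, 0.001, -1.0]]
wrist_force: [0.3, -0.2, -0.4]
gripper_width: 0.482
gripper_force: 0.0
```

Emit:
drive_tool --rows '[{"tx":0,"ty":0,"tz":0,"ax":0,"ay":0,"az":0.12,"claw":4.2},{"tx":0,"ty":0,"tz":0,"ax":0,"ay":0,"az":0,"claw":4.2},{"tx":0,"ty":0,"tz":0,"ax":0,"ay":0,"az":0,"claw":4.2}]'

```text
time_s: 2.85
tcp_pos: [0.497, -0.0902, 0.2223]
ee_rot: [[0.001, -1.0, -0.001], [-1.0, -0.001, 0.0], [-0.0, 0.001, -1.0]]
wrist_force: [-0.0, 0.4, 0.4]
gripper_width: 0.483
gripper_force: 0.0
```

Run:
```python
from h import *
s=sense();print(s['tcp_pos'],np.round(s['ee_rot'],3),s['time_s'],np.round(s['joints'],1))
im,d=capture('wrist');cv2.imwrite('pics/w1.png',im[...,::-1])
W=world('wrist',d,s)
H,S,V=cv2.split(cv2.cvtColor(im,cv2.COLOR_RGB2HSV))
for c,m in dict(yel=(abs(H.astype(int)-27)<6)&(S>180),red=((H<6)|(H>174))&(S>150)).items():
    k,l,st,ce=cv2.connectedComponentsWithStats(m.astype(np.uint8))
    for i in range(1,k):
        if st[i,4]<200: continue
        P=W[(l==i)&(d>0)];zt=np.percentile(P[:,2],90);T=P[P[:,2]>zt-.004]
        r=cv2.minAreaRect((T[:,:2]*1000).astype(np.float32))
        print(c,st[i],'top',T.mean(0).round(4),zt.round(4),np.round(r[0],1),np.round(r[1],1),r[2])
```

```text
[ 0.49696308 -0.09024167  0.22225017] [[ 0.001 -1.    -0.001]
 [-1.    -0.001  0.   ]
 [-0.     0.001 -1.   ]] 2.85 [  8.1  10.4 -16.   -0.  -63.6  -8.1]
yel [196  73  13  24 200] top [ 0.5587 -0.1941  0.0288] 0.03 [ 558.7 -194.3] [ 8.6 25.5] 10.540864944458008
yel [ 269  155   22   81 1597] top [ 0.4694 -0.0694  0.0553] 0.0563 [469.4 -67.3] [99.6 23.1] 89.39344024658203
yel [ 46 309  17  23 257] top [ 0.5755 -0.0944  0.2933] 0.2924 [575.6 -94.7] [10.6  1.1] 88.51831817626953
yel [349 320  36  20 208] top [ 0.4672 -0.1142  0.3207] 0.3224 [ 466.9 -114.2] [10.6  2.3] 2.323028087615967
yel [162 325  42  15 201] top [ 0.5166 -0.1141  0.3208] 0.3224 [ 517.  -114.1] [11.2  2.1] 0.10000979900360107
red [220 189  22  15 282] top [ 0.525  -0.0721  0.0779] 0.0786 [525.2 -71.5] [ 7.7 23.4] 88.70235443115234
```

View pics/w1.png

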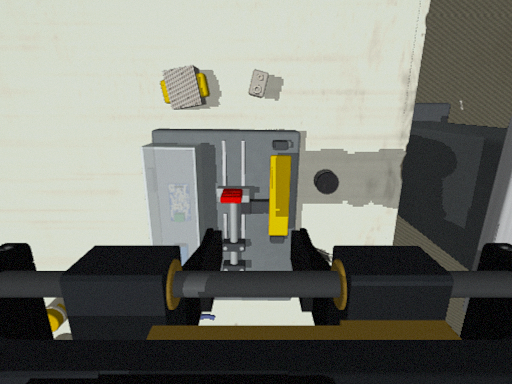

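The wrist view confirms the layout: bar at (280,195), tab at (232,195). The measurements agree with the top view to about 2 mm. I move down to just above the bar.

Emit:
drive_tool --rows '[{"tx":0.4,"ty":0,"tz":3,"ax":0,"ay":0,"az":0,"claw":4.2},{"tx":0,"ty":0,"tz":3.5,"ax":0,"ay":0,"az":0,"claw":4.2},{"tx":0,"ty":0,"tz":3.5,"ax":0,"ay":0,"az":0,"claw":4.2},{"tx":0,"ty":0,"tz":3,"ax":0,"ay":0,"az":0,"claw":4.2},{"tx":0,"ty":0,"tz":2,"ax":0,"ay":0,"az":0,"claw":4.2},{"tx":0,"ty":0,"tz":0.7,"ax":0,"ay":0,"az":0,"claw":4.2},{"tx":0,"ty":0,"tz":0,"ax":0,"ay":0,"az":0,"claw":4.2},{"tx":0,"ty":0,"tz":0,"ax":0,"ay":0,"az":0,"claw":4.2}]'

```text
time_s: 3.57
tcp_pos: [0.498, -0.0943, 0.0662]
ee_rot: [[-0.001, -1.0, 0.001], [-1.0, 0.001, -0.0], [0.0, -0.001, -1.0]]
wrist_force: [0.5, -0.0, 0.2]
gripper_width: 0.483
gripper_force: 0.0
```

Run:
```python
from h import *
s=sense();print(s['tcp_pos'],s['wrist_force'])
im,d=capture('wrist');cv2.imwrite('pics/w2.png',im[...,::-1])
im,d=capture('scene');cv2.imwrite('pics/s2.png',cv2.resize(im[150:300,170:370],None,fx=4,fy=4)[...,::-1])
```

```text
[ 0.4980126  -0.09428716  0.06624169] [ 0.50292148 -0.04704893  0.15825623]
```

View pics/w2.png

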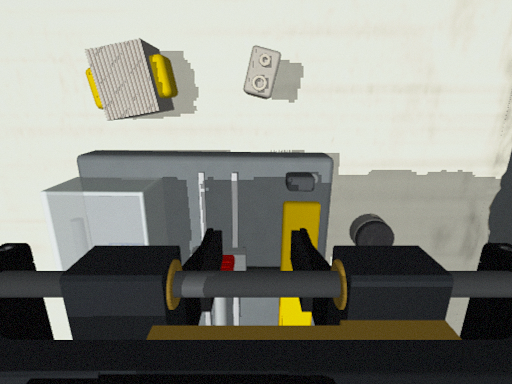

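View pics/s2.png

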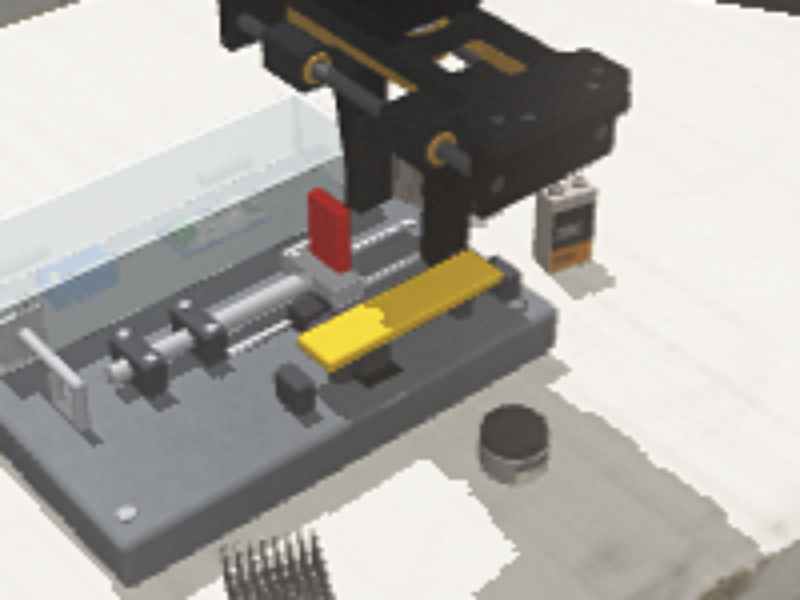

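Both fingers clear everything: one is over the bar, the other behind the tab on its -y side. I widen slightly and then press.

Emit:
drive_tool --rows '[{"tx":0,"ty":0.1,"tz":0,"ax":0,"ay":0,"az":0,"claw":4.8},{"tx":0,"ty":0,"tz":0,"ax":0,"ay":0,"az":0,"claw":4.8},{"tx":0,"ty":0,"tz":0.6,"ax":0,"ay":0,"az":0,"claw":4.8},{"tx":0,"ty":0,"tz":0.5,"ax":0,"ay":0,"az":0,"claw":4.8},{"tx":0,"ty":0,"tz":0.4,"ax":0,"ay":0,"az":0,"claw":4.8},{"tx":0,"ty":0,"tz":0.4,"ax":0,"ay":0,"az":0,"claw":4.8},{"tx":0,"ty":0,"tz":0.2,"ax":0,"ay":0,"az":0,"claw":4.8},{"tx":0,"ty":0,"tz":0,"ax":0,"ay":0,"az":0,"claw":4.8},{"tx":0,"ty":0,"tz":0,"ax":0,"ay":0,"az":0,"claw":4.8},{"tx":0,"ty":0,"tz":0,"ax":0,"ay":0,"az":0,"claw":4.8}]'

```text
time_s: 4.5
tcp_pos: [0.4968, -0.0942, 0.045]
ee_rot: [[-0.002, -1.0, 0.001], [-1.0, 0.002, -0.0], [0.0, -0.001, -1.0]]
wrist_force: [0.4, -0.6, 5.7]
gripper_width: 0.553
gripper_force: 2.5
```

5.7 N upward means the catch is about 10 mm down. I push the bolt along +y (tool -x).

Emit:
drive_tool --rows '[{"tx":-0.5,"ty":0,"tz":0,"ax":0,"ay":0,"az":0,"claw":4.8},{"tx":-0.5,"ty":0,"tz":0,"ax":0,"ay":0,"az":0,"claw":4.8},{"tx":-0.4,"ty":0,"tz":0,"ax":0,"ay":0,"az":0,"claw":4.8},{"tx":-0.4,"ty":0,"tz":0,"ax":0,"ay":0,"az":0,"claw":4.8},{"tx":-0.4,"ty":0,"tz":0,"ax":0,"ay":0,"az":0,"claw":4.8},{"tx":-0.4,"ty":0,"tz":0,"ax":0,"ay":0,"az":0,"claw":4.8},{"tx":-0.4,"ty":0,"tz":0,"ax":0,"ay":0,"az":0,"claw":4.8},{"tx":-0.4,"ty":0,"tz":0,"ax":0,"ay":0,"az":0,"claw":4.8},{"tx":-0.4,"ty":0,"tz":0,"ax":0,"ay":0,"az":0,"claw":4.8},{"tx":-0.4,"ty":0,"tz":0,"ax":0,"ay":0,"az":0,"claw":4.8}]'

```text
time_s: 5.33
tcp_pos: [0.4966, -0.053, 0.045]
ee_rot: [[-0.002, -1.0, 0.0], [-1.0, 0.002, -0.001], [0.001, -0.0, -1.0]]
wrist_force: [1.5, -4.9, 3.7]
gripper_width: 0.552
gripper_force: 3.7
```

Emit:
drive_tool --rows '[{"tx":-0.2,"ty":0,"tz":0,"ax":0,"ay":0,"az":0,"claw":4.8},{"tx":-0.2,"ty":0,"tz":0,"ax":0,"ay":0,"az":0,"claw":4.8},{"tx":-0.2,"ty":0,"tz":0,"ax":0,"ay":0,"az":0,"claw":4.8},{"tx":0,"ty":0,"tz":0,"ax":0,"ay":0,"az":0,"claw":4.8},{"tx":0,"ty":0,"tz":0,"ax":0,"ay":0,"az":0,"claw":4.8}]'

```text
time_s: 5.75
tcp_pos: [0.4967, -0.0468, 0.045]
ee_rot: [[-0.002, -1.0, 0.001], [-1.0, 0.002, -0.001], [0.001, -0.001, -1.0]]
wrist_force: [2.3, -6.0, 6.4]
gripper_width: 0.55
gripper_force: 3.8
```

Emit:
drive_tool --rows '[{"tx":-0.1,"ty":0,"tz":0,"ax":0,"ay":0,"az":0,"claw":4.8},{"tx":-0.1,"ty":0,"tz":0,"ax":0,"ay":0,"az":0,"claw":4.8},{"tx":0,"ty":0,"tz":0,"ax":0,"ay":0,"az":0,"claw":4.8},{"tx":0,"ty":0,"tz":0,"ax":0,"ay":0,"az":0,"claw":4.8}]'

```text
time_s: 6.08
tcp_pos: [0.4966, -0.0465, 0.045]
ee_rot: [[-0.003, -1.0, 0.0], [-1.0, 0.003, -0.002], [0.002, -0.0, -1.0]]
wrist_force: [3.0, -13.0, 4.1]
gripper_width: 0.553
gripper_force: 8.3
```

The motion stopped with the force rising to 13 N, so the bolt is at its stop. I back off the tab and lift.

Emit:
drive_tool --rows '[{"tx":0.3,"ty":0,"tz":0,"ax":0,"ay":0,"az":0,"claw":4.8},{"tx":0.3,"ty":0,"tz":0,"ax":0,"ay":0,"az":0,"claw":4.8},{"tx":0,"ty":0,"tz":-0.5,"ax":0,"ay":0,"az":0,"claw":4.8},{"tx":0,"ty":0,"tz":-0.7,"ax":0,"ay":0,"az":0,"claw":4.8},{"tx":0,"ty":0,"tz":-2,"ax":0,"ay":0,"az":0,"claw":4.8},{"tx":0,"ty":0,"tz":-3.5,"ax":0,"ay":0,"az":0,"claw":4.8},{"tx":0,"ty":0,"tz":-3.5,"ax":0,"ay":0,"az":0,"claw":4.8},{"tx":2,"ty":0,"tz":-3,"ax":0,"ay":0,"az":0,"claw":4.8},{"tx":2,"ty":0,"tz":-3,"ax":0,"ay":0,"az":0,"claw":4.8},{"tx":0,"ty":0,"tz":0,"ax":0,"ay":0,"az":0,"claw":4.8}]'

```text
time_s: 6.92
tcp_pos: [0.4988, -0.0919, 0.2128]
ee_rot: [[-0.002, -1.0, 0.011], [-1.0, 0.002, -0.001], [0.001, -0.011, -1.0]]
wrist_force: [1.0, 0.1, 0.4]
gripper_width: 0.548
gripper_force: 0.0
```

Run:
```python
from h import *
s=sense();print(s['tcp_pos'],s['wrist_force'])
im,d=capture('wrist')
s2,_=capture('scene');cv2.imwrite('pics/s3.png',cv2.resize(s2[150:300,140:340],None,fx=4,fy=4)[...,::-1])
W=world('wrist',d,s)
H,S,V=cv2.split(cv2.cvtColor(im,cv2.COLOR_RGB2HSV))
for c,m in dict(yel=(abs(H.astype(int)-27)<6)&(S>180),red=((H<6)|(H>174))&(S>150)).items():
    k,l,st,ce=cv2.connectedComponentsWithStats(m.astype(np.uint8))
    for i in range(1,k):
        if st[i,4]<200: continue
        P=W[(l==i)&(d>0)];zt=np.percentile(P[:,2],90);T=P[P[:,2]>zt-.004]
        r=cv2.minAreaRect((T[:,:2]*1000).astype(np.float32))
        print(c,st[i],'top',T.mean(0).round(4),zt.round(4),np.round(r[0],1),np.round(r[1],1))
```

```text
[ 0.49877958 -0.09187016  0.21282574] [0.97539466 0.09024096 0.37857768]
yel [198  74  13  25 209] top [ 0.5587 -0.1943  0.0288] 0.03 [ 558.7 -194.4] [ 8.7 25.3]
yel [ 272  158   23   83 1678] top [ 0.4694 -0.0701  0.0553] 0.0563 [469.2 -67.2] [99.9 23.4]
yel [348 320  42  20 219] top [ 0.4672 -0.1156  0.3102] 0.3121 [ 466.8 -115.7] [10.9  1.9]
red [223 223  22  18 337] top [ 0.5254 -0.0328  0.0778] 0.0784 [525.6 -31.9] [ 7.6 21.7]
```

View pics/s3.png

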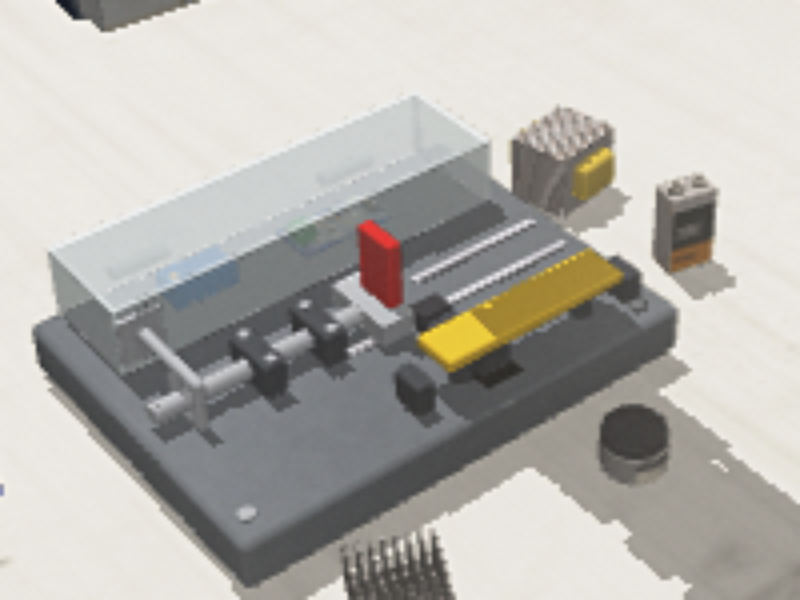

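The picture shows the bolt through the staple at (180,400), the tab 39.5 mm along, and the dark tooth up behind the lug at (432,310). The catch bar is back at its rest height and the bystanders have not moved.

```bash
python3 -c "
from h import *
print(finish_job())"
```

```text
the job is handed in; nothing more can be done
None
```

The bolt is home through the staple, the catch has sprung up behind it, and the bystanders look undisturbed; the job is handed in, but no verdict came back.

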